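# Reset the tripped lab mill and hold its lid in the run position

## Robot

A 7-joint arm with a two-finger parallel gripper is mounted at the origin on the work surface. World frame = base frame: x ahead of the robot, y to its left, z up, the work surface at z = 0. Lengths are in mm, angles in rad, forces in N, time in s.
With the tool pointing down it reaches from about 400 to 850 mm from the base axis. Payload 4.5 kg.
Tool frame: the origin (TCP) lies on the centre line of the jaws, within the pads' length; the fingertips stand 25 mm ahead of it and the grasp point (between the pads) lies 6 mm ahead of it (bot.tips_ahead is the distance from the TCP to the fingertips, in mm); y points along the fingers, z is the direction in which the jaws open and shut, and the axes are right-handed (so a half turn about y gives the same grasp; the last joint's range is limited). The gripper opens to 85 mm and grips with 20 to 120 N. Pads are 22 mm wide; open, the fingers measure 114 mm over their backs; the gripper's body (76 mm by 85 mm) begins 54 mm behind the grasp point. The pads swing forward as they close: fully open they stand 13 mm farther back than shut.
Start: joints at [1.317, 0.689, -0.195, 1.565, 0.157, 0.902, -0.215], TCP at [177.43, -599.308, 256.317] pointing down, gripper open.
Joint ranges: [-3.01, 3.01], [-0.46, 2.08], [-1.47, 1.51], [0.13, 2.56], [-1, 4.14], [0.04, 2.09], [-2.66, 2.66]. Speed limits (rad/s): [2.57, 2.57, 3.14, 3.14, 3.14, 3.14, 3.14].

## Interface

Orientations are given as a unit quaternion [x, y, z, w].
In Python, from cell import bot gives the robot as it stands.
- The arm moves only by the tool send_rows, never from a script. Its argument "series" is a list that holds one entry, the list of rows, each a list of 7 numbers: the opening, from -1 (shut) to 1 (fully open), then the shift along the tool's x, y, z in units of 30 mm (1.0 is 30 mm), then the turn, a rotation vector about the tool's x, y, z in units of 6 degrees (1.0 is 6 degrees). In form: [[[claw, tx, ty, tz, rx, ry, rz], ...]]. A call has 1 to 12 rows; each row is the pose to reach, as a shift and turn from the pose commanded when the call began, along the tool's axes at that moment; what a row does not reach only later rows make up. A row lasts 1/10 s, in which the tool goes at most 50 mm and 8.59 degrees, less where a joint would pass 70% of its speed; a pose out of reach is approached as far as the arm can. A call with a gripper value outside its range is refused whole. The fingers move at their own pace and stop on an object; "squeeze" is the grip in N (left out, the last holds). Time passes only in rows, so rows that repeat a pose let the fingers close. It gives the time, the measured TCP pose, the force and the opening at its end, in the units of the state.
- bot.sense(): the state, without advancing time (a new reading comes with each control period).
- bot.read_camera(name): name is "side" or "top"; returns the picture (480x640x3 uint8, red, green, blue); there is no depth.
- bot.camera_model(name): a dict with "vertical_fov" (degrees; the focal length in pixels is half the picture's height over the tangent of half this angle, whatever the lens; pixels are square), "cx", "cy" (the principal point, pixels), "D" ([k1, k2, p1, p2, k3] as OpenCV has them; the pictures are not rectified), "camera_from_world" (4x4, takes a point from world to camera coordinates). Camera axes: x right, y down, z forward; pixel columns grow to the right and rows downward; lengths in mm; the calibration is good to about 2 mm. A picture is of the moment at which its call begins. camera_model takes no time and is no camera call.
- bot.sign_off(): hands the job in, once; it reports no verdict.
The state is a dict: "time_s": time; "q": joint angles; "qd": joint speeds; "joint_efforts": joint torques, N m; "tcp_pos": TCP position; "eef_rot": TCP orientation; "force": force on the tool from outside, world axes, zero at the start; "ft_torque": the same for the moment, N m; "gripper_width": finger opening in mm.
Only numpy, scipy, OpenCV 4.12 (cv2) and the standard library are available. Lean on these libraries where they do the work, as an engineer would, in place of code of your own. Each camera call takes 0.05 s, during which the arm holds its last target. There are 200 camera calls.

## Task

The lab mill on the bench has tripped its overload: take the pointed metal stylus from the pen stand, press the mill's small recessed reset button right down with its tip, and put the stylus back upright in a hole of the stand. Then fit the mill's lid: lower it into the steel collar with its two lugs through the two notches, push it down against the spring, and twist it clockwise (seen from above) about a quarter turn against the return spring until it stops. The mill is a hold-to-run type and the lid springs back if let go, so finish while still gripping the lid and holding it seated and fully turned; leave the bottles, the jar and the marker alone.

Things in the scene. Friction and masses are not known exactly. Their poses are not given: they have to be found in the camera images.
- mill: Lab mill, fixed. White housing, x -125 to 95, y -75 to 75 mm, its deck 75 mm above the bench; the part towards the robot (-x) carries the reset button and a black dial (30 mm across, at x -88, y -38, top at 91 mm). Behind, a white round tower (120 mm across, axis at x 30, y 0) carries the steel collar. Origin on the bench under the housing, z up
- collar: Steel bayonet collar on the mill's tower, 100 mm across, fixed to it. Origin: centre of its top rim, 134 mm above the bench, z up; x points at a notch. Bore 70 mm wide. Inside is an 11.5 mm thick ledge cut by two notches on the +x and -x axis; lugs go down through them, then slide clockwise (from above) below the ledge to the stop 1.40 rad (80 degrees) on; a stop bars the other way
- notch (a point): Middle of the +x notch in the collar's ledge, at rim height, 39 mm from the collar's axis; seen from the axis the collar's notch line is turned 0.70 rad counter-clockwise from the mill's x. Each notch is 17 mm wide and reaches 43 mm from the axis; the other one is opposite
- spring (a joint): Black rubber spring ring in the collar that pushes the lid up: 0 m at rest (its top 12 mm below the rim, first touch 1.8 N), grows as it is pushed down; about 0.008 m and 5.4 N when the lid is fully down
- run (a joint): Hold-to-run switch ring in the collar, pushed round by the lid's lugs. 0 rad at rest; the lugs meet it when the lid has turned 0.70 rad clockwise and carry it to 0.70 rad, its stop (lid at 1.40 rad). Its spring gives 0.12 N m at 0 and 0.26 N m at the stop and turns the lid back if let go; with friction up to about 0.4 N m is needed
- lid: Loose grey plastic lid of the mill, 0.15 to 0.29 kg, standing on the bench. Origin: centre of its underside, z up. Skirt 66 mm across, z 0 to 20 mm, with two lugs at its foot on the +x and -x axis; flange 94 mm across, z 20 to 26; wing grip on top. The same turned half round. In the collar its origin is 20 mm below the rim when fully down (flange on rim), 17.5 when sprung up under the ledge
- lid_grip (a point): Centre of the lid's wing grip, 41 mm above the lid's underside. The grip is a flat upright bar 54 mm long along the lid's x (the line of the lugs), 16 mm thick in y, z 26 to 56 mm above the lid's underside
- lid_lug (a point): The lid's +x steel lug, centre, 38 mm out from the axis. Lugs are 12 mm wide (y), 6 mm high (lid z 0 to 6) and reach 40 mm from the axis. By its own weight the lid sinks with lugs in the notches to 12 to 15 mm below the rim; it must be pushed to over 17.5 mm before it can turn
- reset (a joint): Travel of the mill's recessed reset button: 0 released, 0.004 m fully pressed down; spring, 1.2 N at first, 4 N fully down; springs up again when released
- reset_top (a point): Centre of the top of the white reset button (12 mm across), 80 mm above the bench when released, at x -88, y 38 mm in the mill's frame; moves with the button. It sits in a black guard ring, bore 14 mm, 25 mm across outside, whose rim stands 5 mm above the released button
- stylus: Loose metal stylus, 135 mm long, 40 g, standing point down in a hole of the pen stand. Origin: the end of its tip; z runs up along it. Tip: a pin 6 mm across, 22 mm long, widening to the round 11 mm thick handle from 30 mm up to the end at 135 mm. It may lean slightly in its hole
- stand: Fixed white pen stand, a block 150 (x) x 60 (y) x 45 mm high. Origin: centre of its underside, z up. Three upright round holes 15.5 mm across, 40 mm deep (floor 5 mm above the bench), at x = -50, 0 and 50 mm, y = 0. The middle one is empty, the stylus stands in one outer hole and the marker in the other
- marker: Loose marker pen, 108 mm long, 14 mm thick with a black cap and clip, standing in the other outer hole of the stand; leave it. Origin: its lower end, z up
- amber: Loose amber glass bottle, 72 mm across, 155 mm high; leave it. Origin: centre of its underside
- jar: Loose white plastic jar, 72 mm across, 95 mm high; leave it. Origin: centre of its underside
- vial: Loose small amber vial, 32 mm across, 58 mm high; leave it. Origin: centre of its underside
Things that resemble listed ones, but are neither listed nor needed, are in the scene too. Leave any green or red look-alike of the lid alone.

How it is judged:
By the outcome, as a careful person would: the job done as asked, in the order asked, and still so for the second after the job is handed in, while the arm keeps its last pose, push and grip.
It also fails if it takes over 70 s, if anything falls off the work surface, if the arm or the gripper's body presses on something with over 40 N, if the wrist force passes 120 N, or if a joint passes its speed limit or range.

## Working session

There is one attempt and no reset: what is moved stays moved. The work goes in short steps, Python scripts to look and compute and a tool call to move; the robot and the scene stay as the last step left them, time stands still between calls to the robot, and variables do not carry over. Pictures are saved under pics/ and viewed, about 8 in all and at most 12, crops included, and the job is handed in when it is done.

Besides the shell and the picture viewer there is one more tool, called as name(argument=value, ...) on one line, values as JSON. send_rows: Moves the arm, as the interface text tells. Its arguments: {"type":"object","properties":{"series":{"type":"array"},"squeeze":{"type":"number"}},"required":["series"]}

```bash
mkdir -p pics
python3 - <<'E'
from cell import bot
import cv2
s=bot.sense(); print({k:s[k] for k in('time_s','tcp_pos','eef_rot','force','gripper_width')},bot.tips_ahead)
for n in('side','top'):
    cv2.imwrite(f'pics/{n}0.png',bot.read_camera(n)[:,:,::-1]); m=bot.camera_model(n); print(n,m)
E
```

```text
{'time_s': 0.0, 'tcp_pos': array([ 177.18640043, -598.70655003,  255.46819321]), 'eef_rot': array([-0.10157621,  0.70045223, -0.69913344,  0.10129848]), 'force': array([-0.46849242, -1.08390831,  0.97089356]), 'gripper_width': 85.41483554435808} 25.0
side {'vertical_fov': 42.53053351096216, 'cx': 328.14975928503014, 'cy': 229.79177762419403, 'D': array([-0.14019287,  0.        ,  0.        ,  0.        ,  0.        ]), 'camera_from_world': array([[-7.84378631e-01, -6.20238761e-01,  7.35136201e-03,
         5.05888158e+02],
       [-3.59301346e-01,  4.44662138e-01, -8.20474330e-01,
         2.91656803e+02],
       [ 5.05621109e-01, -6.46203886e-01, -5.71636101e-01,
         1.14847300e+03],
       [ 0.00000000e+00,  0.00000000e+00,  0.00000000e+00,
         1.00000000e+00]])}
top {'vertical_fov': 52.634539297951555, 'cx': 319.17178737233525, 'cy': 235.40147589473156, 'D': array([-0.13237053,  0.        ,  0.        ,  0.        ,  0.        ]), 'camera_from_world': array([[-2.06188006e-02, -9.99782038e-01, -3.27743409e-03,
         5.35634962e+01],
       [-9.78383451e-01,  2.08519540e-02, -2.05745035e-01,
         6.28049491e+02],
       [ 2.05768532e-01, -1.03562859e-03, -9.78600142e-01,
         1.08287563e+03],
       [ 0.00000000e+00,  0.00000000e+00,  0.00000000e+00,
         1.00000000e+00]])}
```

View pics/top0.png

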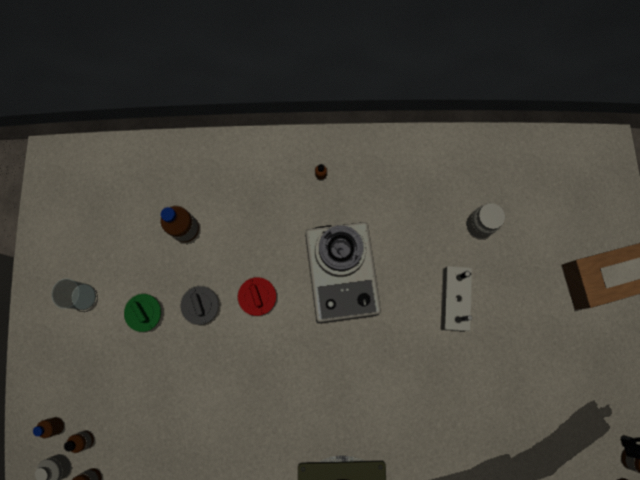

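View pics/side0.png

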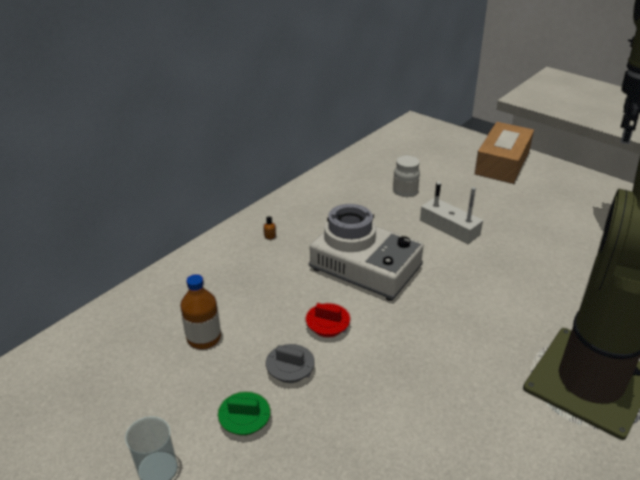

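The top view shows the mill at about (343,272), with the button at (331,304) and the dial at (364,299). The stand is at (457,298), with pens at (463,275) and (463,319). The lid candidates are green (143,313), grey (200,305) and red (257,296). Grey matches the description. The pens need a close crop from both views.

```bash
cat > h.py <<'E'
import numpy as np, cv2
from cell import bot
def K(n):
    m=bot.camera_model(n); f=240/np.tan(np.radians(m['vertical_fov']/2))
    return np.array([[f,0,m['cx']],[0,f,m['cy']],[0,0,1]]),m['D'],m['camera_from_world']
def proj(n,P):
    k,D,T=K(n); return cv2.projectPoints(np.float64(P).reshape(-1,1,3),cv2.Rodrigues(T[:3,:3])[0],T[:3,3],k,D)[0][:,0]
def ray(n,uv):
    k,D,T=K(n); p=cv2.undistortPoints(np.float64(uv).reshape(1,1,2),k,D)[0,0]
    return -T[:3,:3].T@T[:3,3], T[:3,:3].T@np.array([p[0],p[1],1])
def onz(n,uv,z):
    o,d=ray(n,uv); return o+d*(z-o[2])/d[2]
def two(a,b):
    (o,d),(p,e)=ray('side',a),ray('top',b)
    s=np.linalg.lstsq(np.c_[d,-e],p-o,rcond=None)[0]; A=o+s[0]*d;B=p+s[1]*e; return (A+B)/2,np.linalg.norm(A-B)
def crop(I,x,y,w,h,k): return cv2.resize(I[y:y+h,x:x+w],None,fx=k,fy=k,interpolation=cv2.INTER_CUBIC)
E
python3 - <<'E'
import cv2,numpy as np
from h import *
t=cv2.imread('pics/top0.png');s=cv2.imread('pics/side0.png')
a=np.hstack([crop(t,435,260,50,75,4),crop(t,300,215,90,75+0,4),crop(t,175,280,50,75,4)])
b=np.hstack([crop(s,415,175,75,70,4),crop(s,305,200,120,70,4)])
c=cv2.copyMakeBorder(b,0,0,0,max(0,a.shape[1]-b.shape[1]),0); a=cv2.copyMakeBorder(a,0,0,0,max(0,c.shape[1]-a.shape[1]),0)
o=np.vstack([a,c]); o=np.clip(o*1.8,0,255).astype(np.uint8); cv2.imwrite('pics/c1.png',o); print(o.shape)
E
```

```text
(580, 780, 3)
```

View pics/c1.png

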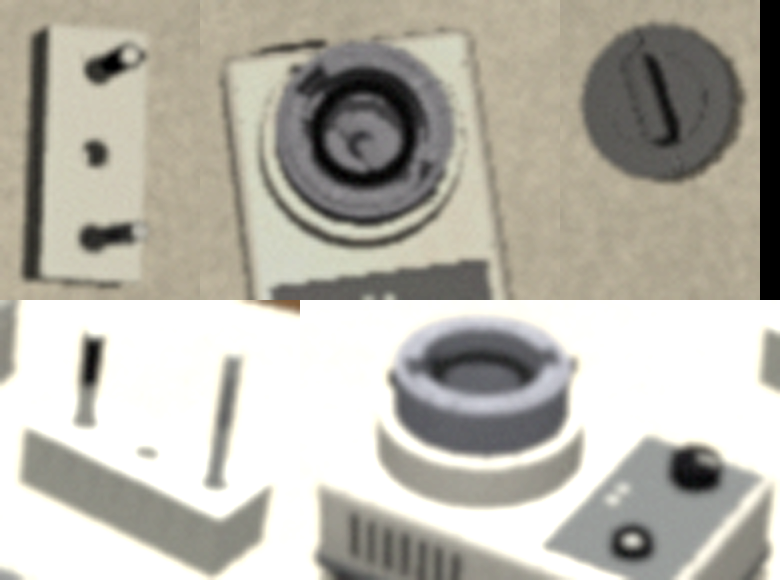

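The crops show the stylus as the thin all-metal pen on the near side (side about (473,189) to (469,221); top about (470,318) at its upper end). The black-capped pen is the marker at the far side. The grey lid's bar, collar notches and reset button (side (388,260)) are all visible.

Run:
```python
import cv2,numpy as np
from h import *
t=cv2.imread('pics/top0.png');s=cv2.imread('pics/side0.png')
def blob(I,x,y,w,h,f):
    m=f(I[y:y+h,x:x+w].astype(int)).astype(np.uint8)
    c,_=cv2.findContours(m,0,2); c=max(c,key=cv2.contourArea); M=cv2.moments(c)
    return c.reshape(-1,2)+[x,y],np.array([M['m10']/M['m00']+x,M['m01']/M['m00']+y]),M['m00']
for n,u,v in[('bench',400,300),('mill',312,245),('collar',323,250),('collar2',345,232),('lid',190,315),('lid',212,310),('stand',450,285),('standside',443,300)]: print(n,t[v,u])
for n,u,v in[('bench',300,400),('lid',272,362),('lidgrip',290,357),('collar',345,222),('button',388,261)]: print(n,s[v,u])
# grey lid: neutral & darker than bench
for n,I,b in(('top',t,(170,275,60,60)),('side',s,(255,335,70,60))):
    c,m,a=blob(I,*b,lambda p:(p[...,2]-p[...,0]<8)&(p[...,2]<105)); e=cv2.fitEllipse(c); print('lid',n,m,a,e,onz(n,e[0],26))
# white blobs
c,m,a=blob(t,437,255,42,85,lambda p:(p[...,2]>130)&(p[...,2]-p[...,0]<22)); print('stand',a,cv2.minAreaRect(c.astype(np.float32)))
for q in cv2.boxPoints(cv2.minAreaRect(c.astype(np.float32))): print(q,onz('top',q,45))
c,m,a=blob(t,295,215,95,115,lambda p:(p[...,0]-p[...,2]>-4)&(p[...,2]>75)); 
e=cv2.fitEllipse(cv2.convexHull(c.astype(np.int32)));print('collar',a,e,onz('top',e[0],134))
c,m,a=blob(s,320,195,65,50,lambda p:(p[...,0]-p[...,2]>-4)&(p[...,2]>75));print('collar side',a,m)
c,m,a=blob(t,324,297,14,14,lambda p:p[...,2]>100);print('btn top',a,m,onz('top',m,80))
c,m,a=blob(s,383,255,11,11,lambda p:p[...,2]>100);print('btn side',a,m,onz('side',m,80))
c,m,a=blob(t,355,290,18,18,lambda p:p[...,2]<40);print('dial',a,m,onz('top',m,91))
print('stylus top/low', two((473.5,189),(470.5,318)),onz('top',(458.5,319.5),45),onz('side',(468.8,221),45),onz('top',(459,298),45),onz('side',(451.5,212.7),45))
```

```text
bench [ 86  98 103]
mill [107 118 116]
collar [73 72 72]
collar2 [44 44 44]
lid [50 52 51]
lid [50 52 53]
stand [103 113 116]
standside [26 28 29]
bench [145 158 162]
lid [87 87 86]
lidgrip [43 42 43]
collar [70 67 66]
button [79 84 84]
lid top [199.61118649 305.15136439] 1105.5 ((199.6061248779297, 305.1371154785156), (37.46232986450195, 37.916778564453125), 47.56797790527344) [472.08780353 331.39475037  26.        ]
lid side [289.75542126 363.42493186] 1406.5 ((289.7695617675781, 363.3338317871094), (37.90910339355469, 47.48277282714844), 89.75646209716797) [470.28982722 337.74886495  26.        ]Traceback (most recent call last):
  File "<stdin>", line 14, in <module>
  File "<stdin>", line 6, in blob
ValueError: max() iterable argument is empty
```

Run:
```python
import cv2,numpy as np
from h import *
t=cv2.imread('pics/top0.png');s=cv2.imread('pics/side0.png')
def blob(I,x,y,w,h,f):
    m=f(I[y:y+h,x:x+w].astype(int)).astype(np.uint8)
    c,_=cv2.findContours(m,0,2); c=max(c,key=cv2.contourArea); M=cv2.moments(c)
    return c.reshape(-1,2)+[x,y],np.array([M['m10']/(M['m00']+1e-9)+x,M['m01']/(M['m00']+1e-9)+y]),M['m00']
def quad(c,z):
    r=cv2.minAreaRect(c.astype(np.float32)); P=np.array([onz('top',q,z)[:2] for q in cv2.boxPoints(r)])
    R=cv2.minAreaRect(P.astype(np.float32)); return R
c,m,a=blob(t,437,255,42,85,lambda p:(p[...,0]>92)&(p[...,2]-p[...,0]<16)); print('stand',a,quad(c,45))
c,m,a=blob(t,300,215,90,115,lambda p:(p[...,0]>92)&(p[...,2]-p[...,0]<16)); print('mill',a,quad(c,75))
lab=lambda p:(abs(p[...,0]-p[...,2])<5)&(p[...,2]>55)&(p[...,2]<100)
c,m,a=blob(t,312,222,60,55,lab);e=cv2.fitEllipse(cv2.convexHull(c.astype(np.int32)));print('collar',a,e,onz('top',e[0],134))
# dark grip in top
c,m,a=blob(t,185,285,32,40,lambda p:p[...,2]<38);print('lid dark',a,m,cv2.minAreaRect(c.astype(np.float32)))
for nm,z,tu,su in(('btn',80,(331,304),(388,260.5)),('dial',91,(364,299),(404,241))): print(nm,onz('top',tu,z),onz('side',su,z),two(su,tu))
print('stylus top', two((473.5,189),(470.5,318)),'hole',onz('top',(458.5,319.5),45),onz('side',(468.8,221),45),'mid',onz('top',(459,298),45),onz('side',(451.5,212.7),45))
print(t[300:309,326:337,2]); print(s[255:267,382:395,2])
```

```text
stand 1136.5 ((476.124267578125, -288.29736328125), (59.80748748779297, 151.4180908203125), 84.22666931152344)
mill 1210.5 ((543.822509765625, -12.313232421875), (208.96945190429688, 144.25619506835938), 6.77897310256958)
collar 1437.0 ((340.6694030761719, 246.97999572753906), (43.01800537109375, 44.16519546508789), 95.68743133544922) [587.43870649  -6.52646217 134.        ]
lid dark 66.0 [200.39646465 305.34343434] ((200.197265625, 304.37396240234375), (23.501733779907227, 6.595141410827637), 83.9909896850586)
btn [466.012268   16.7975422  80.       ] [467.00709984  17.95044863  80.        ] (array([466.66832339,  17.13161078,  79.54288769]), np.float64(1.4270353713439705))
dial [474.82339958 -57.73018003  91.        ] [471.29504809 -51.14498119  91.        ] (array([475.27389975, -58.24746336,  85.1852437 ]), np.float64(0.036173616565948905))
stylus top (array([ 424.52946513, -284.77262219,  134.7522798 ]), np.float64(1.984064151179587)) hole [ 423.77776609 -283.83823942   45.        ] [ 422.55070838 -280.46248523   45.        ] mid [ 474.36542588 -288.5026206    45.        ] [ 474
[... 423 characters left out ...]
4  22  18  15  17  19  27  41  52  55]]
[[ 85  85  83  77  73  72  70  74  77  82  83  85  85]
 [ 82  79  71  62  55  49  48  52  60  70  79  83  85]
 [ 77  65  52  41  36  37  37  36  40  52  66  79  84]
 [ 71  52  36  40  57  69  70  56  37  38  54  72  82]
 [ 66  43  33  57  86 107 107  87  54  33  43  65  79]
 [ 63  39  31  58  90 110 113  94  63  36  36  61  77]
 [ 61  35  24  43  66  82  84  72  49  28  33  58  77]
 [ 62  40  21  21  35  42  43  37  26  21  34  59  77]
 [ 69  49  32  22  14  22  17  19  20  27  47  66  80]
 [ 77  67  55  46  37  34  33  35  40  49  62  75  83]
 [ 82  80  74  68  64  60  58  60  64  71  77  83  85]
 [ 87  85  83  83  80  77  76  78  80  82  84  85  86]]
```

```bash
cat >> h.py <<'E'
from scipy.spatial.transform import Rotation as Ro
def down(yaw): # jaw axis (tool z) at world yaw deg, tool y down
    z=np.array([np.cos(np.radians(yaw)),np.sin(np.radians(yaw)),0]); y=np.array([0,0,-1.]); return Ro.from_matrix(np.c_[np.cross(y,z),y,z])
def plan(p,R,grasp=True,base=None):
    s=bot.sense(); q=Ro.from_quat(s['eef_rot']); P=np.array(s['tcp_pos'])
    p=np.array(p,float)
    if grasp: p=p-6*R.as_matrix()[:,1]
    d=q.inv().apply(p-P)/30; r=np.degrees((q.inv()*R).as_rotvec())/6
    print('row',np.round(np.r_[d,r],3).tolist(),'dist',np.linalg.norm(d)*30,'deg',np.linalg.norm(r)*6)
def st():
    s=bot.sense();R=Ro.from_quat(s['eef_rot']).as_matrix()
    print('t %.2f'%s['time_s'],'tcp',np.round(s['tcp_pos'],1),'x',np.round(R[:,0],3),'y',np.round(R[:,1],3),'jawyaw %.1f'%np.degrees(np.arctan2(R[1,2],R[0,2])),'F',np.round(s['force'],1),'w %.1f'%s['gripper_width'],'q',np.round(s['q'],2))
E
python3 - <<'E'
from h import *
st()
print(onz('top',(330.2,303.5),80),onz('side',(388,260.3),80))
for y in(-98,-82,-8): print(y);plan([425,-284,170],down(y))
E
```

```text
t 0.10 tcp [ 177.2 -598.8  255.5] x [-0.959 -0.284  0.   ] y [-0.001  0.002 -1.   ] jawyaw -73.5 F [ 0.3 -0.  -1.4] w 85.6 q [ 1.32  0.69 -0.19  1.57  0.16  0.9  -0.22]
[467.1859736   18.58880707  80.        ] [467.40082802  17.3627417   80.        ]
-98
row [-10.899, 2.663, -7.712, 0.016, 4.082, 0.005] dist 408.43430229115216 deg 24.490978535332502
-82
row [-10.899, 2.663, -7.712, 0.016, 1.415, 0.002] dist 408.43430229115216 deg 8.491356604379856
-8
row [-10.899, 2.663, -7.712, 0.015, -10.918, -0.008] dist 408.43430229115216 deg 65.50928430221354
```

send_rows(series=[[[1,-10.9,2.5,-7.71,0,3.75,0],[1,-10.9,2.5,-7.71,0,3.75,0],[1,-10.9,2.5,-7.71,0,3.75,0],[1,-10.9,2.5,-7.71,0,3.75,0],[1,-10.9,2.5,-7.71,0,3.75,0],[1,-10.9,2.5,-7.71,0,3.75,0],[1,-10.9,2.5,-7.71,0,3.75,0],[1,-10.9,2.5,-7.71,0,3.75,0],[1,-10.9,2.5,-7.71,0,3.75,0],[1,-10.9,2.5,-7.71,0,3.75,0],[1,-10.9,2.5,-7.71,0,3.75,0],[1,-10.9,2.5,-7.71,0,3.75,0]]])

```text
time_s: 1.3
tcp_pos: [423.9, -286.7, 181.5]
eef_rot: [-0.038, -0.706, 0.707, 0.039]
force: [-0.2, 0.9, 1.1]
gripper_width: 85.3
```

Run:
```python
from h import *
st()
plan([425,-284,100],down(-96))
t=bot.read_camera('top')[:,:,::-1];s=bot.read_camera('side')[:,:,::-1]
o=np.vstack([crop(s,420,120,130,120,4)]); o=np.hstack([o,cv2.resize(crop(t,430,250,70,100,4),(336,480))])[:, :800]
cv2.imwrite('pics/c2.png',np.clip(o*1.5,0,255).astype(np.uint8))
```

```text
t 1.30 tcp [ 423.9 -286.7  181.5] x [-0.994  0.108  0.   ] y [-0.001 -0.001 -1.   ] jawyaw -96.2 F [-0.2  0.9  1.1] w 85.3 q [ 0.51  0.66 -0.01  1.98  0.01  0.5  -1.19]
row [-0.027, 2.516, -0.097, -0.012, -0.036, 0.005] dist 75.55119684574818 deg 0.23225097576642398
```

View pics/c2.png

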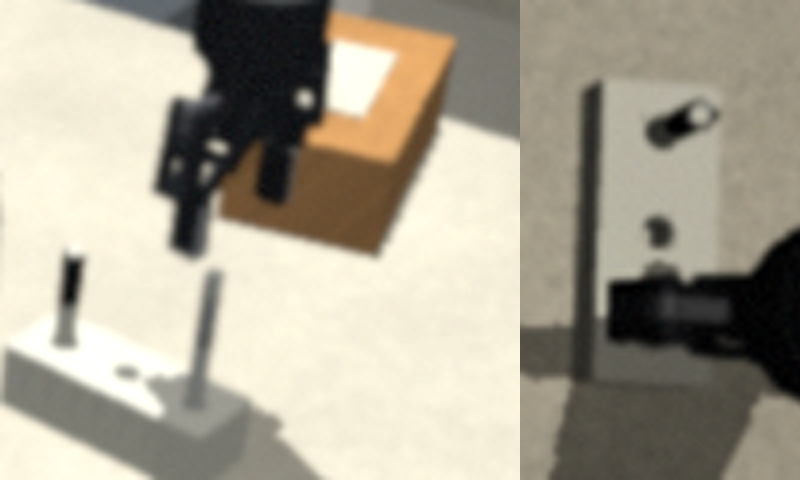

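send_rows(series=[[[1,0,0,-0.09,0,0,0],[1,0,0.8,-0.09,0,0,0],[1,0,1.6,-0.09,0,0,0],[1,0,2.3,-0.09,0,0,0],[1,0,2.5,-0.09,0,0,0],[1,0,2.5,-0.09,0,0,0],[-1,0,2.5,-0.09,0,0,0],[-1,0,2.5,-0.09,0,0,0],[-1,0,2.5,-0.09,0,0,0],[-1,0,2.5,-0.09,0,0,0],[-1,0,2.5,-0.09,0,0,0],[-1,0,2.5,-0.09,0,0,0]]], squeeze=50)

```text
time_s: 2.6
tcp_pos: [425.8, -282.1, 106.6]
eef_rot: [-0.037, -0.706, 0.706, 0.037]
force: [-0.6, -0.1, 3.3]
gripper_width: 9.5
```

send_rows(series=[[[-1,0,0,0,0,0,0],[-1,0,0,0,0,0,0],[-1,0,0,0,0,0,0],[-1,0,0,0,0,0,0]]])

```text
time_s: 3.0
tcp_pos: [425.8, -282.1, 106.5]
eef_rot: [-0.037, -0.706, 0.706, 0.037]
force: [0.3, 1.1, 5.0]
gripper_width: 9.5
```

send_rows(series=[[[-1,0,-0.5,0,0,0,0],[-1,0,-1.2,0,0,0,0],[-1,0,-2.2,0,0,0,0],[-1,0,-3.2,0,0,0,0],[-1,0,-3.8,0,0,0,0],[-1,0,-3.8,0,0,0,0],[-1,0,-3.8,0,0,0,0]]])

```text
time_s: 3.7
tcp_pos: [425.3, -281.9, 219.9]
eef_rot: [0.037, 0.706, -0.706, -0.037]
force: [0.6, 0.4, -0.4]
gripper_width: 9.5
```

Run:
```python
from h import *
st()
plan([467.2,17.6,216],down(-96))
t=bot.read_camera('top')[:,:,::-1];s=bot.read_camera('side')[:,:,::-1]
g=np.array(bot.sense()['tcp_pos'])-[0,0,6]
print('expected tip',proj('side',g-[0,0,95.5]),proj('top',g-[0,0,95.5]))
o=np.hstack([crop(s,420,100,100,120,4),crop(t,430,270,90,120,4)])
cv2.imwrite('pics/c3.png',np.clip(o*1.5,0,255).astype(np.uint8))
```

```text
t 3.70 tcp [ 425.3 -281.9  219.9] x [-0.995  0.105  0.   ] y [-0.  0. -1.] jawyaw -96.0 F [ 0.6  0.4 -0.4] w 9.5 q [ 0.5   0.59 -0.01  1.95  0.01  0.6  -1.19]
row [-0.344, -0.069, -10.074, 0.001, -0.001, 0.004] dist 302.40857906084096 deg 0.02368396782259971
expected tip [[472.21943427 195.58497914]] [[466.51752459 317.83608188]]
```

View pics/c3.png

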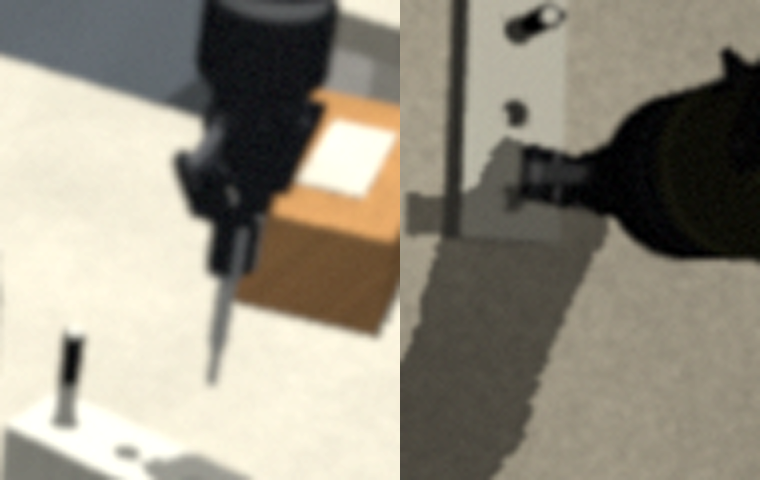

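send_rows(series=[[[-1,-0.35,0,-1.3,0,0,0],[-1,-0.35,0,-2.6,0,0,0],[-1,-0.35,0,-3.9,0,0,0],[-1,-0.35,0,-5.2,0,0,0],[-1,-0.35,0,-6.5,0,0,0],[-1,-0.35,0,-7.8,0,0,0],[-1,-0.35,0,-9.0,0,0,0],[-1,-0.35,0,-9.8,0,0,0],[-1,-0.35,0,-10.07,0,0,0],[-1,-0.35,0.4,-10.07,0,0,0],[-1,-0.35,0.8,-10.07,0,0,0],[-1,-0.35,0.8,-10.07,0,0,0]]])

```text
time_s: 5.0
tcp_pos: [466.3, 16.1, 194.6]
eef_rot: [-0.036, -0.706, 0.707, 0.039]
force: [0.1, -0.4, -0.0]
gripper_width: 9.2
```

Run:
```python
from h import *
st()
t=bot.read_camera('top')[:,:,::-1];s=bot.read_camera('side')[:,:,::-1]
g=np.array(bot.sense()['tcp_pos'])-[0,0,6]
print('expected tip',proj('side',g-[0,0,95.5]),proj('top',g-[0,0,95.5]),'btn',proj('side',[467,17.8,80]))
o=np.hstack([crop(s,340,190,90,90,5),crop(t,290,260,70,90,5)])
cv2.imwrite('pics/c4.png',np.clip(o*1.5,0,255).astype(np.uint8))
```

```text
t 5.00 tcp [466.3  16.1 194.6] x [-0.994  0.106  0.004] y [-0.004 -0.001 -1.   ] jawyaw -96.1 F [ 0.1 -0.4 -0. ] w 9.2 q [-0.17  0.6   0.06  2.1  -0.08  0.45 -1.73]
expected tip [[388.76678017 254.78208796]] [[331.34378337 303.01953988]] btn [[388.04157379 260.46795461]]
```

View pics/c4.png

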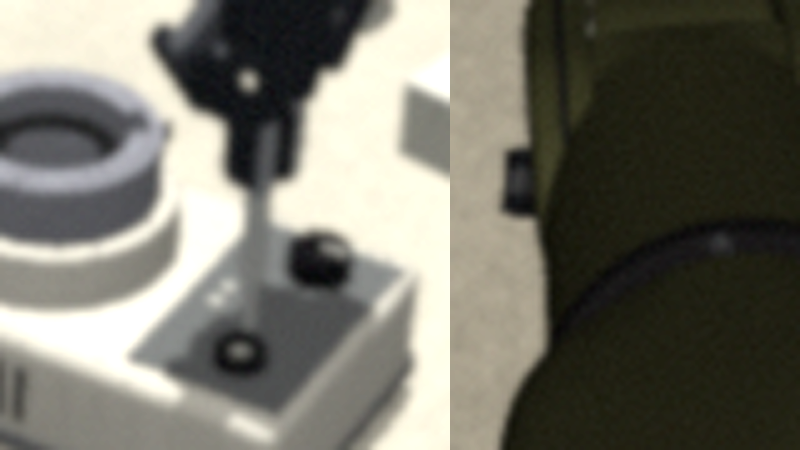

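send_rows(series=[[[-1,-0.07,0,-0.065,0,0,0],[-1,-0.07,0.15,-0.065,0,0,0],[-1,-0.07,0.3,-0.065,0,0,0],[-1,-0.07,0.4,-0.065,0,0,0],[-1,-0.07,0.45,-0.065,0,0,0],[-1,-0.07,0.5,-0.065,0,0,0],[-1,-0.07,0.5,-0.065,0,0,0]]])

```text
time_s: 5.8
tcp_pos: [469.9, 19.0, 181.2]
eef_rot: [-0.037, -0.706, 0.706, 0.037]
force: [-0.4, -0.5, 1.5]
gripper_width: 9.5
```

send_rows(series=[[[-1,0,0.03,0,0,0,0],[-1,0,0.06,0,0,0,0],[-1,0,0.06,0,0,0,0]]])

```text
time_s: 6.1
tcp_pos: [469.9, 19.0, 179.5]
eef_rot: [-0.037, -0.706, 0.706, 0.037]
force: [0.0, 0.4, 0.5]
gripper_width: 9.9
```

send_rows(series=[[[-1,0,0.04,0,0,0,0],[-1,0,0.07,0,0,0,0],[-1,0,0.07,0,0,0,0]]])

```text
time_s: 6.4
tcp_pos: [470.1, 19.0, 177.5]
eef_rot: [-0.037, -0.706, 0.706, 0.037]
force: [-1.2, -0.7, 4.3]
gripper_width: 9.3
```

Run:
```python
from h import *
st()
s=bot.read_camera('side')[:,:,::-1]
for i in range(3): bot.read_camera('side'); print(np.round(bot.sense()['force'],1))
o=crop(s,365,220,50,55,10)
cv2.imwrite('pics/c5.png',np.clip(o*1.5,0,255).astype(np.uint8))
```

```text
t 6.40 tcp [470.1  19.  177.5] x [-0.995  0.105 -0.   ] y [ 0. -0. -1.] jawyaw -96.0 F [-1.2 -0.7  4.3] w 9.3 q [-0.17  0.63  0.05  2.11 -0.08  0.41 -1.73]
[-1.3 -0.1  4.7]
[-1.8 -0.3  4.9]
[-0.7 -0.2  5.3]
```

View pics/c5.png

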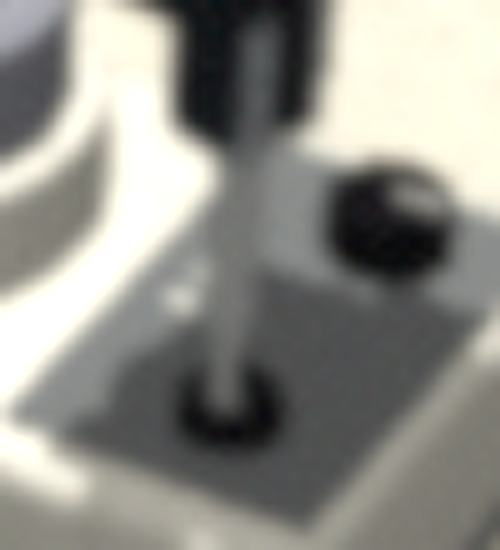

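The tip is inside the guard ring. I'll press on to the hard stop.

send_rows(series=[[[-1,0,0.03,0,0,0,0],[-1,0,0.05,0,0,0,0],[-1,0,0.05,0,0,0,0],[-1,0,0.05,0,0,0,0]]])

```text
time_s: 7.0
tcp_pos: [470.4, 19.0, 177.0]
eef_rot: [0.038, 0.706, -0.706, -0.037]
force: [-2.8, 0.1, 16.0]
gripper_width: 9.5
```

send_rows(series=[[[-1,0,0.03,0,0,0,0],[-1,0,0.05,0,0,0,0],[-1,0,0.05,0,0,0,0],[-1,0,0.05,0,0,0,0]]])

```text
time_s: 7.4
tcp_pos: [470.7, 19.0, 176.5]
eef_rot: [0.038, 0.706, -0.706, -0.036]
force: [-4.5, -0.4, 27.3]
gripper_width: 9.4
```

The force rose to 27 N at a tip height of about 76 mm, so the button is fully down. Lifting and returning to the stand.

send_rows(series=[[[-1,0,-0.4,0,0,0,0],[-1,0,-1,0,0,0,0],[-1,0,-1.5,0,0,0,0],[-1,0,-1.5,0,0,0,0],[-1,0,-1.5,0,0,0,0]]])

```text
time_s: 7.9
tcp_pos: [470.0, 19.1, 219.0]
eef_rot: [0.037, 0.706, -0.706, -0.037]
force: [-0.3, -0.3, -0.8]
gripper_width: 9.7
```

Run:
```python
from h import *
st()
plan([425.8,-282.1,214],down(-96))
```

```text
t 7.90 tcp [470.   19.1 219. ] x [-0.995  0.105 -0.   ] y [ 0.  0. -1.] jawyaw -96.0 F [-0.3 -0.3 -0.8] w 9.7 q [-0.18  0.56  0.07  2.07 -0.07  0.52 -1.74]
row [0.415, -0.033, 10.14, 0.0, 0.0, -0.002] dist 304.4608306921847 deg 0.01025899462052239
```

send_rows(series=[[[-1,0.42,0,1.3,0,0,0],[-1,0.42,0,2.6,0,0,0],[-1,0.42,0,3.9,0,0,0],[-1,0.42,0,5.2,0,0,0],[-1,0.42,0,6.5,0,0,0],[-1,0.42,0,7.8,0,0,0],[-1,0.42,0,9.0,0,0,0],[-1,0.42,0,9.8,0,0,0],[-1,0.42,0,10.14,0,0,0],[-1,0.42,0.7,10.14,0,0,0],[-1,0.42,1.4,10.14,0,0,0],[-1,0.42,1.4,10.14,0,0,0]]])

```text
time_s: 9.1
tcp_pos: [424.2, -279.8, 174.7]
eef_rot: [0.035, 0.708, -0.705, -0.038]
force: [0.0, 1.0, -0.3]
gripper_width: 9.7
```

Run:
```python
from h import *
for i in range(3): bot.read_camera('top')
st()
s=bot.read_camera('side')[:,:,::-1]
g=np.array(bot.sense()['tcp_pos'])-[0,0,6]
print('expected tip',proj('side',g-[0,0,95.5]),'hole',proj('side',[425.3,-283,45]))
o=crop(s,430,160,70,80,7)
cv2.imwrite('pics/c6.png',np.clip(o*1.3,0,255).astype(np.uint8))
```

```text
t 9.25 tcp [ 426.  -281.5  177.6] x [-0.995  0.104 -0.   ] y [ 0.  0. -1.] jawyaw -95.9 F [ 0.4 -0.2 -0.3] w 9.4 q [ 0.5   0.66 -0.01  1.99  0.01  0.49 -1.19]
expected tip [[469.47287727 209.6032862 ]] hole [[468.29207224 220.16526333]]
```

View pics/c6.png

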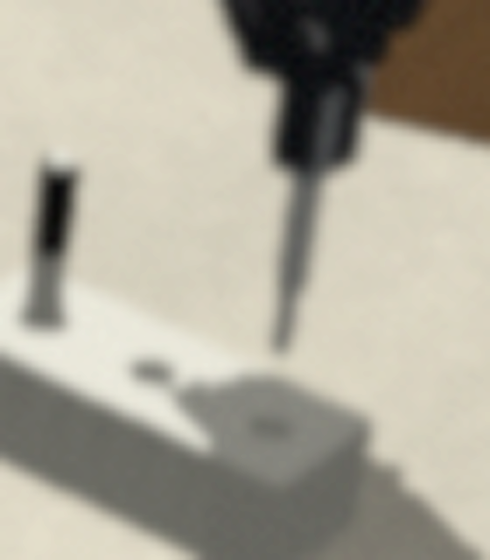

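send_rows(series=[[[-1,-0.03,0.4,0,0,0,0],[-1,-0.03,0.8,0,0,0,0],[-1,-0.03,1.2,0,0,0,0],[-1,-0.03,1.6,0,0,0,0],[-1,-0.03,1.9,0,0,0,0],[-1,-0.03,2.1,0,0,0,0],[-1,-0.03,2.25,0,0,0,0],[-1,-0.03,2.33,0,0,0,0],[-1,-0.03,2.33,0,0,0,0]]])

```text
time_s: 10.2
tcp_pos: [426.5, -282.3, 107.4]
eef_rot: [-0.037, -0.706, 0.706, 0.037]
force: [-0.5, 0.6, -0.1]
gripper_width: 9.8
```

send_rows(series=[[[0,0,0,0,0,0,0],[0,0,0,0,0,0,0],[0,0,0,0,0,0,0],[0,0,0,0,0,0,0],[0,0,-1,0,0,0,0],[0,0,-2.3,0,0,0,0],[0,0,-3.8,0,0,0,0],[0,0,-5.3,0,0,0,0],[0,0,-5.6,0,0,0,0],[0,0,-5.6,0,0,0,0]]])

```text
time_s: 11.2
tcp_pos: [427.2, -282.7, 277.2]
eef_rot: [-0.038, -0.705, 0.707, 0.036]
force: [0.7, 0.0, -1.3]
gripper_width: 43.2
```

Run:
```python
from h import *
st()
t=bot.read_camera('top')[:,:,::-1];s=bot.read_camera('side')[:,:,::-1]
cv2.imwrite('pics/t1.png',t);cv2.imwrite('pics/s1.png',s)
print(proj('side',[[471.5,334,26],[471.5,334,56]]),proj('top',[[471.5,334,26],[471.5,334,56]]))
a=np.hstack([crop(s,255,330,70,60,6),crop(t,177,282,46,46,7)[:,:380][:360 if 0 else None]][:1])
b=crop(t,177,282,46,46,8)[:360,:]
o=np.hstack([a,b]);o=np.vstack([o,np.pad(crop(s,430,160,70,60,4),((0,0),(0,o.shape[1]-280),(0,0)))])
cv2.imwrite('pics/c7.png',np.clip(o*1.5,0,255).astype(np.uint8));print(o.shape)
```

```text
t 11.20 tcp [ 427.2 -282.7  277.2] x [-0.994  0.105 -0.004] y [ 0.004 -0.002 -1.   ] jawyaw -96.0 F [ 0.7  0.  -1.3] w 43.2 q [ 0.5   0.51 -0.01  1.89  0.01  0.74 -1.19]
[[290.59249789 361.89288223]
 [290.10538126 350.77747608]] [[198.53630921 305.39411625]
 [195.39364163 304.56111529]]
(600, 788, 3)
```

View pics/c7.png

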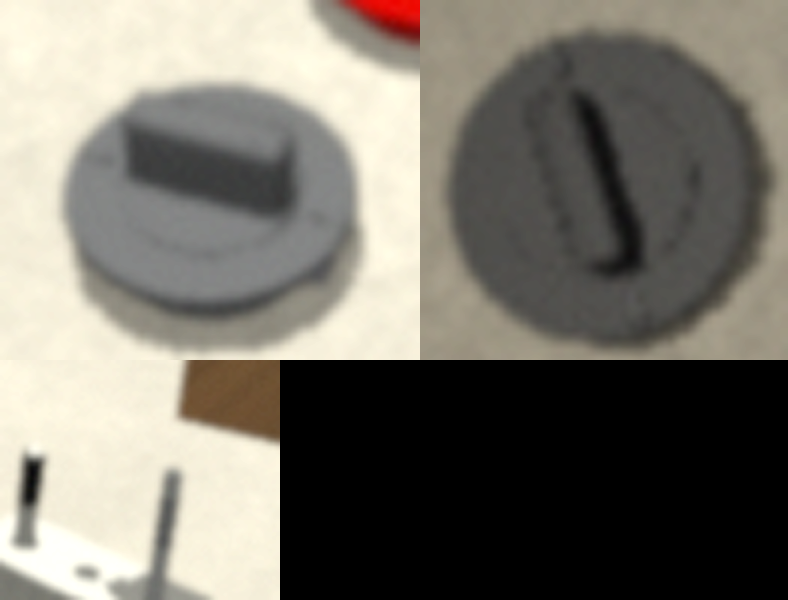

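The stylus stands upright in its hole. The grey lid's bar centre is at top (196,304) and side (290,351). Next is moving above the lid.

Run:
```python
from h import *
a=onz('side',(255+125/6,330+123/6),56);b=onz('side',(255+270/6,330+162/6),56);d=a-b;print(a,b,np.linalg.norm(d),np.degrees(np.arctan2(d[1],d[0])))
print(onz('side',(289.7,351.3),56),onz('top',(196.25,304),56))
plan([472,333,160],down(-73.5))
```

```text
[492.5825116  350.19625921  56.        ] [446.98322544 334.44987252  56.        ] 48.241513161042036 19.050863470197523
[471.205177   335.48229993  56.        ] [472.79109233 331.98376597  56.        ]
row [0.604, 3.634, -20.539, 0.011, -3.751, 0.016] dist 625.99378529344 deg 22.504800155178945
```

send_rows(series=[[[0,0.6,0,-1.3,0,-0.3,0],[0,0.6,0,-2.9,0,-0.6,0],[0,0.6,0,-4.5,0,-0.9,0],[0,0.6,0,-6.1,0,-1.2,0],[0,0.6,0,-7.7,0,-1.6,0],[0,0.6,0,-9.3,0,-2.0,0],[0,0.6,0,-10.9,0,-2.4,0],[0,0.6,0,-12.5,0,-2.8,0],[0,0.6,0,-14.1,0,-3.2,0],[0,0.6,0,-15.7,0,-3.6,0],[0,0.6,0,-17.3,0,-3.9,0],[0,0.6,0,-18.5,0,-3.9,0]]])

```text
time_s: 12.5
tcp_pos: [465.3, 274.7, 273.2]
eef_rot: [0.11, -0.699, 0.699, -0.107]
force: [0.3, -0.3, -0.3]
gripper_width: 42.7
```

Run:
```python
from h import *
st();plan([472,333,110],down(-72.5))
```

```text
t 12.50 tcp [465.3 274.7 273.2] x [-0.953 -0.302  0.004] y [-0.004 -0.001 -1.   ] jawyaw -72.4 F [ 0.3 -0.3 -0.3] w 42.7 q [-0.56  0.55 -0.09  1.8   0.07  0.79 -1.95]
row [-0.82, 5.236, -1.781, 0.003, 0.018, 0.035] dist 167.73869931445702 deg 0.23624691492704344
```

send_rows(series=[[[0,-0.8,0.5,-1.7,0,0,0],[0,-0.8,1.5,-1.7,0,0,0],[0,-0.8,3.0,-1.7,0,0,0],[0,-0.8,4.2,-1.7,0,0,0],[0,-0.8,5.0,-1.7,0,0,0],[0,-0.8,5.2,-1.7,0,0,0],[0,-0.8,5.2,-1.7,0,0,0],[0,-0.8,5.2,-1.7,0,0,0]]])

```text
time_s: 13.3
tcp_pos: [474.7, 327.6, 119.9]
eef_rot: [-0.107, 0.699, -0.699, 0.107]
force: [-0.3, 0.4, 0.9]
gripper_width: 42.9
```

Run:
```python
from h import *
st();plan([472,333,47.5],down(-72.5))
```

```text
t 13.30 tcp [474.7 327.6 119.9] x [-0.954 -0.299 -0.001] y [ 0.001  0.    -1.   ] jawyaw -72.6 F [-0.3  0.4  0.9] w 42.9 q [-0.65  0.82 -0.06  1.83  0.1   0.5  -2.04]
row [0.033, 2.213, -0.198, 0.002, -0.019, -0.007] dist 66.66209558520335 deg 0.1231389724743565
```

send_rows(series=[[[0,0.03,0.7,-0.2,0,0,0],[0,0.03,1.4,-0.2,0,0,0],[0,0.03,1.9,-0.2,0,0,0],[0,0.03,2.15,-0.2,0,0,0],[0,0.03,2.2,-0.2,0,0,0],[0,0.03,2.2,-0.2,0,0,0],[-1,0.03,2.2,-0.2,0,0,0],[-1,0.03,2.2,-0.2,0,0,0],[-1,0.03,2.2,-0.2,0,0,0],[-1,0.03,2.2,-0.2,0,0,0],[-1,0.03,2.2,-0.2,0,0,0],[-1,0.03,2.2,-0.2,0,0,0]]], squeeze=100)

```text
time_s: 14.5
tcp_pos: [472.2, 333.1, 54.5]
eef_rot: [-0.106, 0.699, -0.699, 0.107]
force: [-0.5, -0.5, 5.4]
gripper_width: 14.2
```

Run:
```python
from h import *
bot.read_camera('top');bot.read_camera('top');st()
```

```text
t 14.60 tcp [472.2 333.1  54.5] x [-0.954 -0.299 -0.001] y [ 0.001  0.001 -1.   ] jawyaw -72.6 F [-0.1 -0.4  5.6] w 14.3 q [-0.67  0.93 -0.05  1.84  0.11  0.37 -2.06]
```

send_rows(series=[[[-1,0,-0.5,0,0,0,0],[-1,0,-1.5,0,0,0,0],[-1,0,-2.8,0,0,0,0],[-1,0,-4.2,0,0,0,0],[-1,0,-5.3,0,0,0,0],[-1,0,-5.8,0,0,0,0],[-1,0,-5.8,0,0,0,0],[-1,0,-5.8,0,0,0,0]]])

```text
time_s: 15.4
tcp_pos: [471.2, 332.5, 227.4]
eef_rot: [0.107, -0.699, 0.699, -0.107]
force: [-0.0, 0.1, -2.7]
gripper_width: 14.2
```

Run:
```python
from h import *
st();plan([588,-6.3,220],down(-43.1))
t=cv2.imread('pics/t1.png');s=cv2.imread('pics/s1.png')
bot.read_camera('side')
ns=bot.read_camera('side')[:,:,::-1];cv2.imwrite('pics/s2.png',ns)
o=np.hstack([crop(s,320,200,60,55,7),crop(t,310,222,60,55,7)[:,:378]])
o=np.vstack([np.pad(o,((0,0),(0,0),(0,0))),crop(ns,230,230,130,35,6)[:210,:798] if 0 else np.pad(crop(ns,240,270,100,50,4),((0,0),(0,o.shape[1]-400),(0,0)))])
o=np.clip(o*1.5,0,255).astype(np.uint8);cv2.imwrite('pics/c8.png',o);print(o.shape)
C=np.array([588,-6.3,134]);th=np.radians(46.9);n=np.array([np.cos(th),np.sin(th),0])
for c in('side','top'):
  k=7;off=np.array([320,200] if c=='side' else [310,222])
  print(c,[((q-off)*k+([0,0] if c=='side' else [420,0])).round(0).tolist() for q in proj(c,[C,C+39*n,C-39*n,C+[50,0,0],C-[50,0,0],C+[0,50,0],C-[0,50,0]])])
```

```text
t 15.40 tcp [471.2 332.5 227.4] x [-0.954 -0.299  0.001] y [-0.001 -0.    -1.   ] jawyaw -72.6 F [-0.   0.1 -2.7] w 14.2 q [-0.65  0.66 -0.08  1.75  0.07  0.74 -2.03]
row [-0.341, 0.05, 11.94, -0.001, -4.918, 0.007] dist 358.33527373619734 deg 29.508804913177208
(585, 798, 3)
side [[213.0, 107.0], [92.0, 116.0], [333.0, 98.0], [89.0, 53.0], [341.0, 162.0], [117.0, 176.0], [304.0, 41.0]]
top [[634.0, 173.0], [542.0, 92.0], [727.0, 254.0], [629.0, 19.0], [639.0, 330.0], [476.0, 176.0], [792.0, 170.0]]
```

View pics/c8.png

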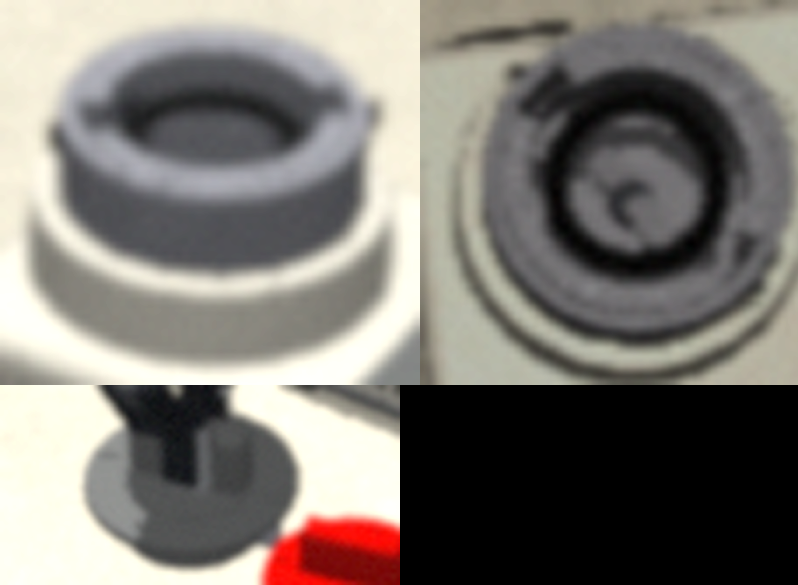

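Run:
```python
from h import *
th=np.linspace(0,2*np.pi,200);circ=lambda C,r:np.c_[C[0]+r*np.cos(th),C[1]+r*np.sin(th),np.full(200,C[2])]
for c,k,off,a in(('side',7,[320,200],[0,0]),('top',7,[310,222],[420,0])):
    p=(proj(c,circ([588,-6.3,134],50))-off)*k+a; print(c,p.min(0).round(1),p.max(0).round(1))
p=(proj('side',circ([471.2,332.5,198.9],47))-[240,270])*4+[0,385];print('lid top',p.min(0),p.max(0))
p=(proj('side',circ([471.2,332.5,192.9],47))-[240,270])*4+[0,385];print('lid low',p.min(0),p.max(0))
# edges in s2 rows across flange
s=cv2.imread('pics/s2.png').max(2).astype(int);print(s[386-385+270+25,255:320]);print(s[292,255:322])
```

```text
side [55.7 22.6] [370.  196.3]
top [475.7  19. ] [792.  330.1]
lid top [ 83.77590001 404.18683415] [302.62440187 547.07270465]
lid low [ 84.57668637 414.63237811] [302.6897214  557.77013113]
[182 182 181 180 174 152 119  99  97  98  98  97  99  98  99  96  88  76
  63  57  57  57  56  55  57  57  56  57  57  58  55  52  54  57  61  64
  62  57  53  49  48  48  48  45  47  46  50  53  55  56  55  57  57  56
  55  56  56  59  79 118 155 176 182 183 180]
[180 178 178 177 174 159 128 105 100  99  99  99  99 100  97  95  83  68
  57  55  53  52  52  49  47  38  26  20  18  20  20  19  20  30  48  61
  65  59  50  46  44  45  46  45  45  44  42  44  51  56  56  56  56  56
  57  57  57  59  76 112 152 173 181 182 184 184 184]
```

Run:
```python
from h import *
st();plan([588,-7,221],down(-43.1))
```

```text
t 15.50 tcp [470.8 332.1 226.2] x [-0.954 -0.299  0.003] y [-0.002 -0.002 -1.   ] jawyaw -72.6 F [-0.6 -0.1 -3.1] w 14.4 q [-0.65  0.66 -0.08  1.75  0.07  0.74 -2.03]
row [-0.349, -0.014, 11.956, -0.004, -4.917, 0.03] dist 358.83590241011 deg 29.504111113909318
```

send_rows(series=[[[-1,0,0,0.8,0,-0.4,0],[-1,0,0,2.2,0,-1,0],[-1,-0.1,0,3.6,0,-1.7,0],[-1,-0.2,0,5,0,-2.4,0],[-1,-0.3,0,6.4,0,-3.1,0],[-1,-0.35,0,7.8,0,-3.8,0],[-1,-0.35,0,9.2,0,-4.5,0],[-1,-0.35,0,10.5,0,-4.92,0],[-1,-0.35,0,11.5,0,-4.92,0],[-1,-0.35,0,11.96,0,-4.92,0],[-1,-0.35,0,11.96,0,-4.92,0],[-1,-0.35,0,11.96,0,-4.92,0]]])

```text
time_s: 16.7
tcp_pos: [588.2, -4.0, 226.9]
eef_rot: [-0.282, 0.649, -0.648, 0.282]
force: [0.2, -0.2, -2.6]
gripper_width: 14.4
```

Run:
```python
from h import *
bot.read_camera('top')
st();plan([588,-7,200-6],down(-43.1))
s=bot.read_camera('side').max(2).astype(int);cv2.imwrite('pics/s3.png',bot.read_camera('side')[:,:,::-1])
p=np.array(bot.sense()['tcp_pos']);th=np.linspace(0,2*np.pi,200)
q=proj('side',np.c_[p[0]+47*np.cos(th),p[1]+47*np.sin(th),np.full(200,p[2]-28.5)])
print('pred',q.min(0),q.max(0)); r=int(q[:,1].mean())
for d in(-1,0,1,2): print(r+d,list(s[r+d,int(q[:,0].min())-6:int(q[:,0].min())+7]),list(s[r+d,int(q[:,0].max())-6:int(q[:,0].max())+7]),int(q[:,0].min())-6,int(q[:,0].max())-6)
```

```text
t 16.75 tcp [588.2  -3.3 227.1] x [-0.681 -0.733 -0.001] y [-0.001  0.002 -1.   ] jawyaw -42.9 F [-0.3  1.3 -2. ] w 14.5 q [ 0.1   0.68 -0.29  1.71  0.26  0.79 -1.06]
row [0.096, 0.905, 0.08, 0.022, 0.035, -0.007] dist 27.39439755246366 deg 0.25401050570668804
pred [328.58892037 179.78295593] [371.99861183 202.3319515 ]
189 [np.int64(171), np.int64(172), np.int64(172), np.int64(172), np.int64(171), np.int64(166), np.int64(150), np.int64(125), np.int64(102), np.int64(94), np.int64(90), np.int64(91), np.int64(90)] [np.int64(54), np.int64(53), np.int64(55), np.int64(67), np.int64(93), np.int64(129), np.int64(156), np.int64(167), np.int64(170), np.int64(170), np.int64(169), np.int64(168), np.int64(167)] 322 365
190 [np.int64(172), np.int64(172), np.int64(172), np.int64(172), np.int64(169), np.int64(160), np.int64(138), np.int64(111), np.int64(95), np.int64(91), np.int64(90), np.int64(90), np.int64(91)] [np.int64(52), np.int64(53), np.int64(49), np.int64(56), np.int64(74), np.int64(113), np.int64(145), np.int64(165), np.int64(169), np.int64(169), np.int64(169), np.int64(167), np.int64(168)] 322 365
191 [np.int64(172), np.int64(171), np.int64(170), np.int64(170), np.int64(166), np.int64(152), np.int64(126), np.int64(102), np.int64(91), np.int64(88), np.int64(88), np.int64(88), np.int64(89)] [np.int64(51), np.int64(51), np.int64(50), np.int64(52), np.int64(66), np.int64(99), np.int64(138), np.int64(161), np.int64(169), np.int64(169), np.int64(169), np.int64(168), np.int64(169)] 322 365
192 [np.int64(171), np.int64(170), np.int64(170), np.int64(170), np.int64(166), np.int64(149), np.int64(119), np.int64(96), np.int64(87), np.int64(86), np.int64(86), np.int64(84), np.int64(85)] [np.int64(52), np.int64(51), np.int64(53), np.int64(53), np.int64(62), np.int64(90), np.int64(130), np.int64(157), np.int64(168), np.int64(169), np.int64(168), np.int64(169), np.int64(167)] 322 365
```

send_rows(series=[[[-1,0.155,0.3,0.075,0,0,0],[-1,0.155,0.7,0.075,0,0,0],[-1,0.155,0.9,0.075,0,0,0],[-1,0.155,0.9,0.075,0,0,0],[-1,0.155,0.9,0.075,0,0,0],[-1,0.155,0.9,0.075,0,0,0]]])

```text
time_s: 17.45
tcp_pos: [587.7, -11.2, 200.7]
eef_rot: [0.281, -0.649, 0.649, -0.282]
force: [0.4, 0.5, -2.4]
gripper_width: 14.2
```

Run:
```python
from h import *
st();plan([586.7,-8.2,194],down(-43.1))
s=bot.read_camera('side')[:,:,::-1]
g=s.max(2).astype(float)
p=np.array(bot.sense()['tcp_pos']);th=np.linspace(0,2*np.pi,200)
q=proj('side',np.c_[p[0]+47*np.cos(th),p[1]+47*np.sin(th),np.full(200,p[2]-28.5)])
print('pred',q.min(0),q.max(0),q.mean(0))
for r in range(197,204):
    a=g[r,315:340];b=g[r,360:382]
    l=315+np.argmax(a<130);rr=360+np.argmax(b>110);print(r,l,a[l-316:l-313],rr,b[rr-361:rr-358])
cv2.imwrite('pics/c9.png',np.clip(np.hstack([crop(s,310,165,80,90,6)])*1.5,0,255).astype(np.uint8))
```

```text
t 17.45 tcp [587.7 -11.2 200.7] x [-0.683 -0.73  -0.001] y [ 0.001  0.    -1.   ] jawyaw -43.1 F [ 0.4  0.5 -2.4] w 14.2 q [ 0.1   0.72 -0.28  1.73  0.28  0.73 -1.07]
row [-0.049, 0.024, -0.093, -0.004, 0.002, -0.006] dist 3.233741091377572 deg 0.043253923650890695
pred [330.90626936 188.75398834] [373.6885143  211.50402207] [352.21027951 199.93176777]
197 332 [138. 115. 100.] 371 [ 92. 125. 152.]
198 331 [150. 127. 104.] 372 [107. 139. 160.]
199 331 [146. 119.  97.] 372 [ 88. 123. 151.]
200 331 [140. 111.  93.] 373 [108. 141. 161.]
201 331 [137. 107.  91.] 373 [ 98. 134. 157.]
202 331 [136. 104.  88.] 373 [ 98. 133. 157.]
203 331 [138. 104.  87.] 373 [101. 137. 159.]
```

View pics/c9.png

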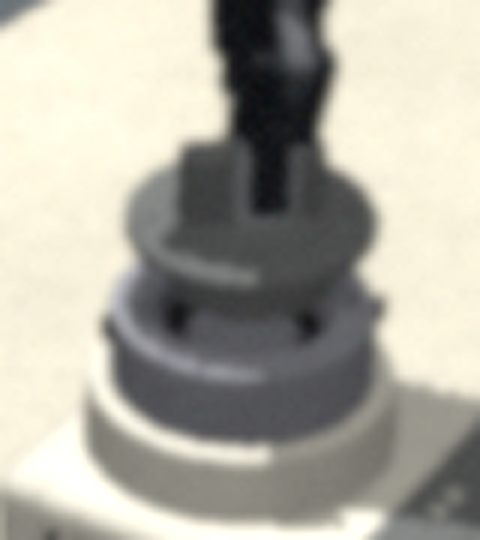

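send_rows(series=[[[-1,-0.05,0,-0.09,0,0,0],[-1,-0.05,0.1,-0.09,0,0,0],[-1,-0.05,0.2,-0.09,0,0,0],[-1,-0.05,0.3,-0.09,0,0,0],[-1,-0.05,0.4,-0.09,0,0,0],[-1,-0.05,0.46,-0.09,0,0,0],[-1,-0.05,0.52,-0.09,0,0,0],[-1,-0.05,0.52,-0.09,0,0,0]]])

```text
time_s: 18.3
tcp_pos: [586.5, -8.5, 184.6]
eef_rot: [0.281, -0.649, 0.649, -0.281]
force: [0.5, 0.1, -2.7]
gripper_width: 14.4
```

Run:
```python
from h import *
st();plan([586.7,-8.2,168],down(-43.1))
```

```text
t 18.30 tcp [586.5  -8.5 184.6] x [-0.683 -0.73   0.   ] y [-0. -0. -1.] jawyaw -43.1 F [ 0.5  0.1 -2.7] w 14.4 q [ 0.09  0.74 -0.27  1.75  0.28  0.69 -1.08]
row [-0.01, 0.355, -0.002, -0.001, 0.001, 0.001] dist 10.650548205793873 deg 0.008973572346456576
```

send_rows(series=[[[-1,0,0.1,0,0,0,0],[-1,0,0.2,0,0,0,0],[-1,0,0.27,0,0,0,0],[-1,0,0.33,0,0,0,0],[-1,0,0.33,0,0,0,0]]])

```text
time_s: 18.8
tcp_pos: [586.5, -8.5, 174.9]
eef_rot: [0.281, -0.649, 0.649, -0.281]
force: [-0.0, -0.6, -1.7]
gripper_width: 14.1
```

send_rows(series=[[[-1,0,0.06,0,0,0,0],[-1,0,0.12,0,0,0,0],[-1,0,0.17,0,0,0,0],[-1,0,0.21,0,0,0,0],[-1,0,0.21,0,0,0,0],[-1,0,0.21,0,0,0,0]]])

```text
time_s: 19.4
tcp_pos: [586.5, -8.5, 168.7]
eef_rot: [0.281, -0.649, 0.649, -0.281]
force: [-0.3, -0.0, 2.1]
gripper_width: 14.3
```

send_rows(series=[[[-1,0,0.02,0,0,0,0],[-1,0,0.02,-0.006,0,0.8,0],[-1,-0.001,0.02,-0.012,0,1.6,0],[-1,-0.003,0.02,-0.017,0,2.5,0],[-1,-0.006,0.02,-0.023,0,3.3,0],[-1,-0.006,0.02,-0.023,0,3.3,0]]])

```text
time_s: 20.0
tcp_pos: [586.8, -7.3, 168.5]
eef_rot: [0.165, -0.687, 0.687, -0.166]
force: [-0.1, 0.5, 4.2]
gripper_width: 14.3
```

Run:
```python
from h import *
st();print(bot.sense()['ft_torque'])
```

```text
t 20.00 tcp [586.8  -7.3 168.5] x [-0.89  -0.456 -0.002] y [ 0.002  0.    -1.   ] jawyaw -62.9 F [-0.1  0.5  4.2] w 14.3 q [ 0.03  0.75 -0.16  1.77  0.19  0.63 -1.34]
[ 0.03837868 -0.01299654 -0.14214779]
```

send_rows(series=[[[-1,0,0,-0.006,0,0.8,0],[-1,-0.001,0,-0.012,0,1.6,0],[-1,-0.003,0,-0.017,0,2.5,0],[-1,-0.006,0,-0.023,0,3.3,0],[-1,-0.008,0,-0.029,0,4.2,0],[-1,-0.009,0,-0.033,0,5,0],[-1,-0.009,0,-0.033,0,5,0]]])

```text
time_s: 20.7
tcp_pos: [586.6, -6.9, 168.5]
eef_rot: [-0.018, -0.707, 0.707, 0.017]
force: [0.8, -1.2, 4.8]
gripper_width: 14.1
```

Run:
```python
from h import *
st();print(bot.sense()['ft_torque'])
```

```text
t 20.70 tcp [586.6  -6.9 168.5] x [-0.999  0.049 -0.002] y [ 0.002 -0.001 -1.   ] jawyaw -92.8 F [ 0.8 -1.2  4.8] w 14.1 q [-0.06  0.75 -0.02  1.77  0.02  0.62 -1.7 ]
[-0.18913796 -0.03959328 -0.03126031]
```

send_rows(series=[[[-1,0,0,-0.006,0,0.8,0],[-1,-0.001,0,-0.012,0,1.6,0],[-1,-0.003,0,-0.017,0,2.5,0],[-1,-0.006,0,-0.023,0,3.3,0],[-1,-0.008,0,-0.029,0,4.2,0],[-1,-0.008,0,-0.03,0,4.6,0],[-1,-0.008,0,-0.03,0,4.6,0],[-1,-0.008,0,-0.03,0,4.6,0]]], squeeze=110)

```text
time_s: 21.5
tcp_pos: [587.1, -5.2, 168.6]
eef_rot: [0.185, 0.683, -0.682, -0.184]
force: [-0.2, 0.7, 4.9]
gripper_width: 13.9
```

Run:
```python
from h import *
st();print(bot.sense()['ft_torque'])
for i in range(2): bot.read_camera('top');print(bot.sense()['ft_torque'])
```

```text
t 21.50 tcp [587.1  -5.2 168.6] x [-0.864  0.503 -0.001] y [ 0.002  0.001 -1.   ] jawyaw -120.2 F [-0.2  0.7  4.9] w 13.9 q [-0.14  0.76  0.12  1.78 -0.14  0.61 -2.03]
[ 0.02300471 -0.07211448  0.14508511]
[ 0.0259283  -0.04705849  0.1802004 ]
[ 0.00594086 -0.08661669  0.16360437]
```

send_rows(series=[[[-1,0,0,-0.002,0,0.3,0],[-1,0,0,-0.004,0,0.6,0],[-1,0,0,-0.004,0,0.6,0],[-1,0,0,-0.004,0,0.6,0]]])

```text
time_s: 22.0
tcp_pos: [587.2, -5.0, 168.6]
eef_rot: [0.206, 0.677, -0.676, -0.205]
force: [0.8, 1.2, 5.8]
gripper_width: 14.1
```

Run:
```python
from h import *
st();print(bot.sense()['ft_torque'])
for i in range(2): bot.read_camera('top');print(bot.sense()['ft_torque'])
```

```text
t 22.00 tcp [587.2  -5.  168.6] x [-0.831  0.556 -0.001] y [ 0.002  0.001 -1.   ] jawyaw -123.8 F [0.8 1.2 5.8] w 14.1 q [-0.15  0.76  0.14  1.78 -0.16  0.62 -2.08]
[ 0.07055316 -0.09381664  0.25739504]
[ 0.02112349 -0.07520329  0.23440427]
[ 0.09324277 -0.08503     0.26077245]
```

send_rows(series=[[[-1,0,0,-0.002,0,0.25,0],[-1,0,0,-0.003,0,0.4,0],[-1,0,0,-0.003,0,0.4,0],[-1,0,0,-0.003,0,0.4,0]]])

```text
time_s: 22.5
tcp_pos: [587.3, -5.0, 168.6]
eef_rot: [0.219, 0.673, -0.672, -0.218]
force: [0.2, 0.2, 5.6]
gripper_width: 14.6
```

Run:
```python
from h import *
st()
for i in range(3): bot.read_camera('top');print(bot.sense()['ft_torque'])
```

```text
t 22.50 tcp [587.3  -5.  168.6] x [-0.809  0.588 -0.002] y [ 0.002  0.    -1.   ] jawyaw -126.0 F [0.2 0.2 5.6] w 14.6 q [-0.15  0.76  0.15  1.78 -0.17  0.62 -2.1 ]
[-0.04837861 -0.08450716  1.07262209]
[-0.05858416 -0.05184126  1.0325898 ]
[-0.05264212 -0.11813893  1.0406484 ]
```

The torque jumped from 0.25 to about 1.05 N m, so the lid is on the stop. One last look before handing in.

Run:
```python
from h import *
s=bot.read_camera('side')[:,:,::-1];t=bot.read_camera('top')[:,:,::-1]
o=np.hstack([crop(s,310,165,80,100,5),crop(s,420,160,80,100,5)])
cv2.imwrite('pics/c10.png',np.clip(o*1.4,0,255).astype(np.uint8))
st();print(bot.sense()['ft_torque'])
```

```text
t 22.75 tcp [587.2  -5.  168.6] x [-0.809  0.588 -0.002] y [ 0.002  0.    -1.   ] jawyaw -126.0 F [ 0.6 -0.1  5.5] w 14.0 q [-0.15  0.76  0.15  1.78 -0.17  0.62 -2.1 ]
[-0.04445232 -0.0763756   1.03264314]
```

View pics/c10.png

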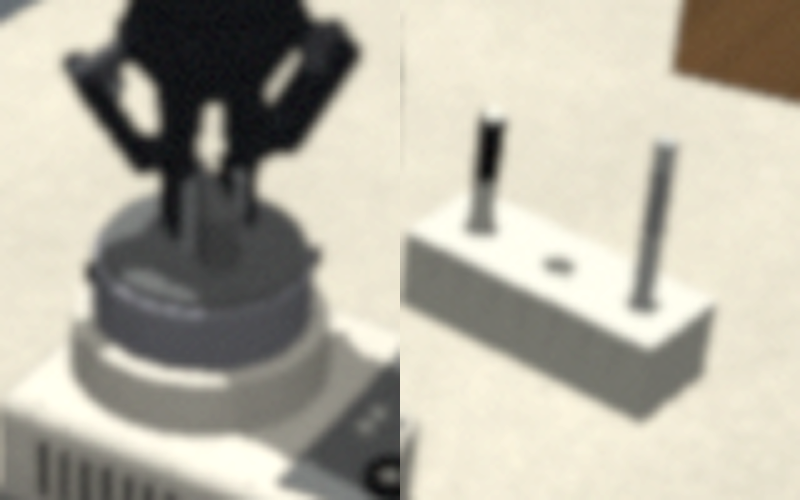

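The picture shows the lid flange flush on the collar and still gripped. The stylus stands upright in its hole and the marker hasn't moved.

```bash
python3 -c "
from cell import bot
print(bot.sign_off())"
```

```text
the job is handed in; nothing more can be done
None
```

The job is done and handed in at about 23 s. The arm is still gripping the lid and holding it down and fully turned.

- **Reset button:** I pressed it with the stylus tip until the force rose to 27 N, with the tip about 76 mm above the bench. That is its fully-down height.
- **Stylus:** it is back in the hole it came from, and the last picture shows it standing upright.
- **Lid:** it went through the notches without side force and was pushed down to about 20 mm below the rim. I then turned it clockwise about 83° by the jaw angle; the 3° over the nominal 80° is probably play in the notches.
- **Last checks:** the torque jumped from 0.25 to about 1.05 N m at the stop and held. The push down is about 8 N, and the flange sits flush on the collar.
- **Disagreements:** the two cameras differed by about 2 mm on the collar's position. The lid also sat about 2 mm off-centre in the jaws, which I allowed for while turning.

The marker looks unmoved in the last picture. I did not check the bottles and jar again at the end, and no move went near them.

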